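# Take the turned cork grip out of the grip lathe and show it to the camera

## Robot

A 6-joint arm with a two-finger parallel gripper is mounted at the origin on a cart in front of the work surface, level with it; the furniture and walls round the work are solid. World frame = base frame: x ahead of the robot, y to its left, z up, the work surface at z = 0. Lengths are in m, angles in rad, forces in N, time in s.
With the tool pointing down it reaches from about 0.225 to 0.875 m from the base axis. Payload 3.4 kg.
Tool frame: the origin (TCP) lies at the very end of the fingers, on their centre line; the grasp point (between the pads) lies behind it (manip.grasp_offset is the z of the grasp point in the tool frame, in m); z points along the fingers, y is the line along which they close (so a half turn about z gives the same grasp; the last joint's range is limited). The gripper opens to 85 mm and grips with 20 to 120 N. Pads are 22 mm wide; open, the fingers measure 114 mm over their backs; the gripper's body (76 mm by 85 mm) begins 54 mm behind the grasp point. The pads swing forward as they close: fully open they stand 13 mm farther back than shut.
Start: joints at [1.123, 0.276, 1.505, -0, 1.361, -0.121], TCP at [0.185, 0.545, 0.231] pointing down, gripper open.
Joint ranges: [-2.89, 2.89], [-0.75, 2.08], [0.22, 2.7], [-1.18, 4.32], [0.11, 2.71], [-2.7, 2.7]. Speed limits (rad/s): [2.57, 2.57, 3.14, 3.14, 3.14, 3.14].

## Interface

Orientations are given as a unit quaternion [w, x, y, z].
In Python, from rig import manip gives the robot as it stands.
- The arm moves only by the shell command python3 -m pendant 'ROWS' [FORCE]. ROWS is JSON, a list of rows, each an object of numbers: "dx", "dy", "dz": the shift along the tool's x, y, z in m; "rx", "ry", "rz": the turn, a rotation vector about the tool's x, y, z in degrees; "hand": the finger opening in m, from 0 to 0.0854. In form: [{"dx": .., "dy": .., "dz": .., "rx": .., "ry": .., "rz": .., "hand": ..}, ...]. A call has 1 to 12 rows; each row shifts and turns the commanded pose from where the row before left it, along the tool's axes as they then stand; what a row does not reach is not made up. A row lasts 1/12 s, in which the tool goes at most 41.7 mm and 7.16 degrees, less where a joint would pass 70% of its speed; a pose out of reach is approached as far as the arm can. A call is refused whole if a number of a shift passes 0.0417 or a number of a turn 7.16, either way. A call with a gripper value outside its range is refused whole. The fingers move at their own pace and stop on an object; FORCE is the grip in N (left out, the last holds). Time passes only in rows, so rows that do not move let the fingers close. It gives the time, the measured TCP pose, the force, the opening and the grip force at its end, in the units of the state.
- manip.get_state(): the state, without advancing time (a new reading comes with each control period).
- manip.get_image(name): name is "scene" or "top" or "wrist"; returns a dict with "frame" (480x640x3 uint8, red, green, blue), "fx", "fy", "cx", "cy" (pixels), "distortion" ([k1, k2, p1, p2, k3] as OpenCV has them; the pictures are not rectified), "position" and "attitude" of the camera in the world; the wrist camera has in their place "mount" (4x4, takes a point from camera to tool coordinates, whose origin is the TCP and whose axes are the flange's). Camera axes: x right, y up, looking along -z (the intrinsics and any distortion apply to the point x, -y, -z); pixel columns grow to the right and rows downward; lengths in m; the calibration is good to about 2 mm. A picture is of the moment at which its call begins: read the wrist's pose just before it. There is no depth.
- manip.sign_off(): hands the job in; it is judged then, once.
The state is a dict: "clock": time; "qpos": joint angles; "qd": joint speeds; "effort": joint torques, N m; "position": TCP position; "ee_rot": TCP orientation; "contact_force": force on the tool from outside, world axes, zero at the start; "moment": the same for the moment, N m; "width": finger opening in m; "gripper_force": force on a finger pad.
Only numpy, scipy, OpenCV 4.12 (cv2) and the standard library are available. Lean on these libraries where they do the work, as an engineer would, in place of code of your own. Each camera call takes 0.05 s, during which the arm holds its last target. There are 200 camera calls.

## Task

Push the spring tailstock of the little grip lathe back by its upright tab until its detent clicks in and it stays back by itself, then slide the cork grip off the drive stub, lift it out and show it to the inspection camera: wide end towards the lens, its face centred 90 mm in front of the lens, the grip lying in line with the direction the camera looks. Finish there, still holding the grip steady in the air. Do not touch the camera, and leave the other things on the bench where they are.

Things in the scene. Friction and masses are not known exactly. Their poses are not given: they have to be found in the camera images.
- lathe: grip lathe, fixed: aluminium bed 345 x 60 mm, top 30 mm above the bench. Origin on the bench under the middle of the clamped grip; its own y axis runs along the bed to the headstock (robot's left), the tailstock is at -y, z up. Turning axis parallel to y, 80 mm above the bench. Grey headstock 64 mm wide, top 112 mm above the bench, drive plate at y = +70.5 mm
- stub_tip (a point): tip of the steel drive stub, 9 mm thick, which stands out 14.5 mm from the drive plate along the lathe's -y, on the turning axis, inside the bore of the grip's slim end. With the tailstock parked the grip has about 40 mm of room to slide along the lathe's -y before it meets the cone
- rest (a point): point on the turning axis midway between the two felt-lined wooden V rests, 6 mm thick, at the lathe's y = +38 and -38 mm, which carry the grip also when the tailstock is back; their tops are about 75 mm above the bench and they reach 25 mm to either side of the axis
- tailstock (a joint): travel of the sliding tailstock in m: 0 with its cone in the bore of the grip's wide end, growing as it is pushed away from the grip along the lathe's -y. A spring pushes it back with 3 to 4 N. From 0.034 to 0.044 a ball detent rides over a cross pin (up to 15 N in all; let go there, it springs back); beyond, at 0.0465 to 0.0485, it stays parked. Hard stop 0.0495
- tail_tab (a point): middle of that face of the tailstock's upright black tab that looks to the grip (lathe's +y), 128 mm above the bench; moves with the tailstock. Tab 30 mm wide across the bed, 10 mm thick, free from 106 mm up to its top at 141 mm. As clamped, the grip's wide end lies 25 mm before this face, its top 97 mm above the bench
- grip: cork rod grip, 140 mm long, about 70 g, lying in the lathe. Origin in its middle on its axis; its y axis is its length: slim end (20 mm) at y = +70 mm on the stub, wide bell end (34 mm) at y = -70 mm by the tailstock, plain 26 mm cylinder from y = +46 to -46 mm; 12 mm bore at both ends. To come out it must first move about 20 mm along the lathe's -y, off the stub, then up
- grip_face (a point): centre of the face of the grip's wide end
- camera_head: head of the bench inspection camera, fixed on a column: black ring light of 66 mm diameter round the lens. Origin at the centre of the lens front, about 327 mm above the bench; its own x axis points back through the camera, so it looks along its -x, towards the robot and 25 degrees downward; the camera reaches 112 mm back from the lens
- focus (a point): point on the camera's line of sight 90 mm in front of the lens: the centre of the grip's wide end face belongs here
- camera: the inspection camera's stand, fixed. Origin on the bench under the lens, x away from the robot; steel foot 110 x 120 mm and column 18 mm thick, 448 mm high, centred 101 mm behind the lens (its own x = +101 mm); carries the camera head
- spare_grip: bystander: plain straight cork grip, 26 mm thick and 110 mm long, lying on the bench; leave it
- spool_red: bystander: thread spool, 33 mm thick and 38 mm high, standing on the bench
- spool_blue: bystander: thread spool, 33 mm thick and 38 mm high, standing on the bench

How it is judged:
On the way, in this order (a step that is already met when the one before it is completed fails the run):
1. the tailstock is parked behind its detent, let go, with the grip still lying in the lathe (value of joint tailstock above 0.0445 m and contact force between the fingers and tailstock below 0.3 N and distance between grip and lathe below 0.12 m), for 0.2 s.
2. the grip is off the stub and lifted clear of the lathe, held in the fingers (height (world z) of grip above 0.12 m and contact force between grip and lathe below 0.1 N and contact force between the fingers and grip above 2 N), for 0.1 s.
At the end, for the whole second after the job is handed in: Grip held still in the air: wide end face centred within 15 mm of the point 90 mm before the lens, length axis within 0.15 rad of the line of sight, wide end nearest the lens, touching neither camera nor lathe; tailstock still parked behind its detent (above 0.0445 m) (distance between grip_face and focus below 0.015 m and angle between the y axis of grip and the x axis of camera_head, either way round below 0.15 rad and x of grip in the frame of camera_head below -0.12 m and height (world z) of grip above 0.15 m and linear speed of grip below 0.02 m/s and contact force between the fingers and grip above 2 N and contact force between grip and camera below 0.1 N and contact force between grip and lathe below 0.1 N and value of joint tailstock above 0.0445 m); the arm keeps its last pose, push and grip.
It fails at once if the camera or its stand is touched (contact force between any of the arm, the fingers, grip and camera above 1 N).
It fails at once if another thing on the bench is pushed away or knocked over (distance of any of spare_grip, spool_red, spool_blue from where it was at the start of the episode above 0.03 m).
It also fails if it takes over 48 s, if anything falls off the work surface, if the arm or the gripper's body presses on something with over 40 N, if the wrist force passes 120 N, or if a joint passes its speed limit or range.

## Working session

There is one attempt and no reset: what is moved stays moved. The work goes in short steps, Python scripts to look and compute and a shell command to move; the robot and the scene stay as the last step left them, time stands still between calls to the robot, and variables do not carry over. Pictures are saved under pics/ and viewed, at most 10 in all, crops included, and the job is handed in when it is done.

```bash
ls; mkdir -p pics
python3 - <<'E'
from rig import manip
import cv2,json
s=manip.get_state();print(s, manip.grasp_offset)
for n in("scene","top"):
    d=manip.get_image(n);cv2.imwrite(f"pics/{n}0.png",d["frame"][:,:,::-1])
    print(n,{k:v for k,v in d.items() if k!="frame"})
E
```

```text
pics
{'clock': 0.0, 'qpos': array([ 1.12300424e+00,  2.76583742e-01,  1.50617247e+00, -1.05751857e-05,
        1.36071589e+00, -1.21003625e-01]), 'qd': array([-3.75136117e-04,  5.44847606e-05, -1.08230256e-03,  1.41136989e-03,
       -1.00227338e-03,  1.49983576e-04]), 'effort': array([ 1.51630491e-05, -4.16778910e+01, -2.45811009e+01,  2.41771966e-05,
        1.08595702e-02, -7.06936248e-06]), 'position': array([0.18434497, 0.54406147, 0.23043047]), 'ee_rot': array([-2.58704738e-04,  1.62666993e-01,  9.86680580e-01, -9.03426774e-04]), 'contact_force': array([ 0.25076723, -0.41012371, -0.40229024]), 'moment': array([-0.0408965 , -0.01860439,  0.01482176]), 'gripper_force': 0.0, 'width': 0.08540296726083785} -0.0187
scene {'fx': 550.8354680846578, 'fy': 550.8354680846578, 'cx': 329.1098842527204, 'cy': 248.6524853982448, 'distortion': array([-0.17497861,  0.        ,  0.        ,  0.        ,  0.        ]), 'position': array([-0.03099095, -0.93001511,  0.7972024 ]), 'attitude': array([ 0.82250042,  0.49204043, -0.14778292, -0.24402762])}
top {'fx': 484.12184575232806, 'fy': 484.12184575232806, 'cx': 317.8114649004881, 'cy': 241.60935478361566, 'distortion': array([-0.09811991,  0.        ,  0.        ,  0.        ,  0.        ]), 'position': array([3.63989170e-01, 2.59236893e-04, 1.27123343e+00]), 'attitude': array([ 0.70514378,  0.05951275, -0.07281504, -0.70280044])}
```

View pics/top0.png

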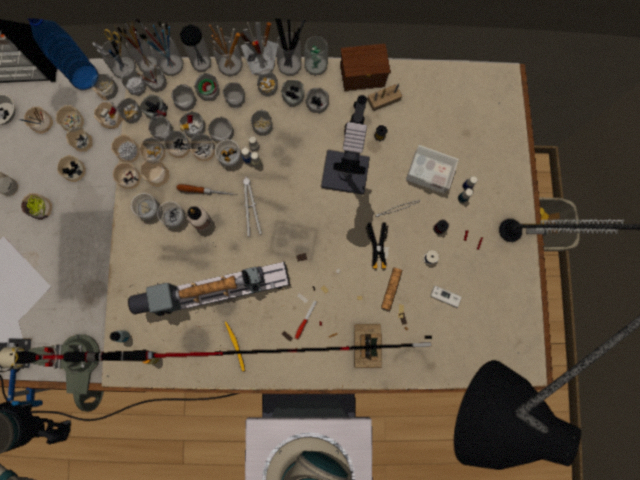

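View pics/scene0.png

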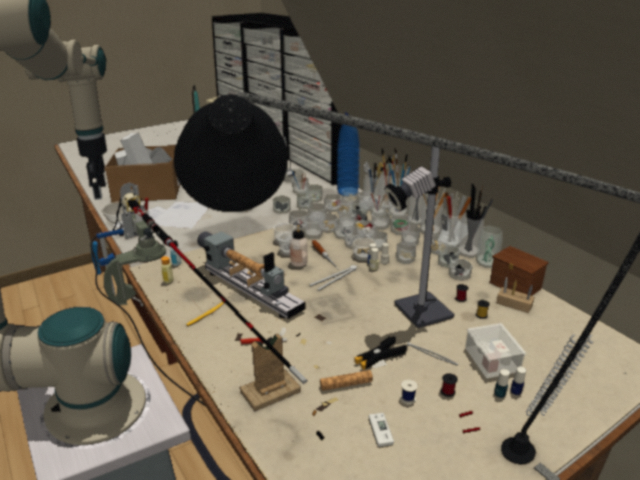

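The top view shows the lathe around (210,290), tailstock near (255,275), inspection camera around (355,140), and spare grip at (392,288). The spools are near (432,257) and (441,227). I need enlargements.

```bash
cat > h.py <<'E'
import numpy as np,cv2
from scipy.spatial.transform import Rotation as R
from rig import manip
def RR(q): return R.from_quat(np.r_[q[1:],q[0]])
class Cam:
    def __init__(s,n):
        st=manip.get_state(); d=manip.get_image(n); s.f=d["frame"]
        s.K=np.array([[d["fx"],0,d["cx"]],[0,d["fy"],d["cy"]],[0,0,1.]]); s.D=np.array(d["distortion"])
        if "mount" in d:
            T=np.eye(4);T[:3,:3]=RR(st["ee_rot"]).as_matrix();T[:3,3]=st["position"];T=T@np.array(d["mount"])
            s.R,s.p=T[:3,:3],T[:3,3]
        else: s.R,s.p=RR(d["attitude"]).as_matrix(),np.array(d["position"])
    def ray(s,uv):
        x,y=cv2.undistortPoints(np.array([[uv]],float),s.K,s.D)[0,0]
        return s.R@np.array([x,-y,-1.])
    def atz(s,uv,z):
        r=s.ray(uv); return s.p+r*(z-s.p[2])/r[2]
    def proj(s,P):
        q=(np.atleast_2d(P)-s.p)@s.R*[1,-1,-1]
        return cv2.projectPoints(q,np.zeros(3),np.zeros(3),s.K,s.D)[0][:,0]
    def crop(s,x,y,w,h,k): return cv2.resize(s.f[y:y+h,x:x+w,::-1],None,fx=k,fy=k,interpolation=cv2.INTER_CUBIC)
def tri(c):  # [(cam,uv),...]
    A=np.zeros((3,3));b=np.zeros(3)
    for k,uv in c:
        r=k.ray(uv);r/=np.linalg.norm(r);M=np.eye(3)-np.outer(r,r);A+=M;b+=M@k.p
    return np.linalg.solve(A,b)
E
python3 - <<'E'
from h import *
t=Cam("top");s=Cam("scene")
cv2.imwrite("pics/c1.png",np.vstack([np.hstack([t.crop(120,240,200,75,4)]),s.crop(190,220,125,0+100,0+3) if 0 else cv2.resize(s.f[218:318,190:323,::-1],(400*1,300),interpolation=cv2.INTER_CUBIC) if 0 else np.hstack([cv2.resize(s.f[222:322,185:318,::-1],(399,300),interpolation=cv2.INTER_CUBIC),cv2.resize(t.f[90:195,310:450,::-1],(401,300),interpolation=cv2.INTER_CUBIC)])]))
cv2.imwrite("pics/c2.png",s.crop(380,140,100,190,3))
E
```

```text
(no output)
```

View pics/c1.png

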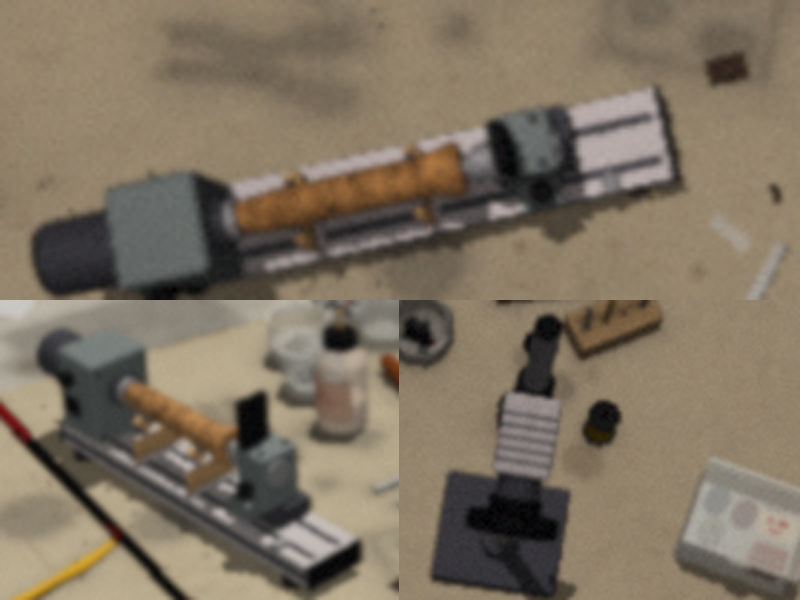

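View pics/c2.png

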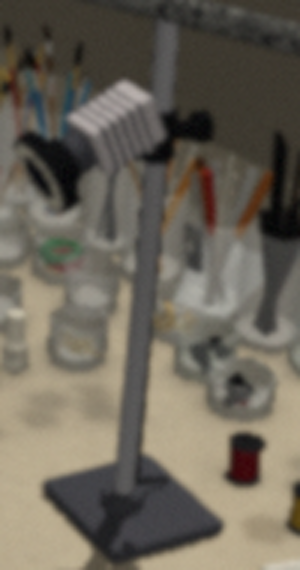

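The crops show the lathe (bed, grip, headstock, black tab) and the camera head (ring at about scene (394,197), top (349,166)). Now the numbers.

Run:
```python
from h import *
np.set_printoptions(precision=4,suppress=True)
t=Cam("top");s=Cam("scene")
T=lambda x,y:(120+x/4,240+y/4)
for n,p,z in [("bedfarL",(230,185),.03),("bedfarR",(657,87),.03),("bednearL",(240,272),.03),("bednearR",(680,182),.03),("hs1",(107,185),.112),("hs2",(195,173),.112),("hs3",(210,275),.112),("hs4",(118,290),.112),("slim",(237,216),.08),("wide",(463,170),.08),("tabL",(490,118),.141),("tabR",(510,180),.141)]:
    print(n,t.atz(T(*p),z))
S=lambda x,y:(185+x/3,222+y/3)
print("slim",tri([(t,T(237,216)),(s,S(125,385-300))]),"wide",tri([(t,T(463,170)),(s,S(228,436-300))]))
print("tabtop (scene) z.141",s.atz(S(236,400-300),.141),s.atz(S(264,392-300),.141))
print("bedend scene",s.atz(S(310,583-300),.03),s.atz(S(360,543-300),.03))
C=lambda x,y:(310+(x-399)/2.864,90+(y-300)/2.857)
print("ring",tri([(t,C(512,515)),(s,(380+46/3,140+172/3))]), t.atz(C(512,518),.327))
for p in [(445,472),(570,485),(555,595),(435,580)]: print("foot",t.atz(C(*p),.008))
Q=lambda x,y:(380+x/3,140+y/3)
for p in [(45,490),(110,560),(222,525),(150,458)]: print("footS",s.atz(Q(*p),.008))
print("colbase",s.atz(Q(127,492),.01))
print("headback",tri([(t,C(532,395)),(s,Q(125,95))]))
for n,p in [("spare",(392,288)),("sp1",(432,257)),("sp2",(441,227))]: print(n,t.atz(p,.02))
```

```text
bedfarL [0.4806 0.3381 0.03  ]
bedfarR [0.546  0.0638 0.03  ]
bednearL [0.425  0.3289 0.03  ]
bednearR [0.4844 0.0482 0.03  ]
hs1 [0.4722 0.3909 0.112 ]
hs2 [0.48   0.3375 0.112 ]
hs3 [0.419  0.3252 0.112 ]
hs4 [0.4094 0.3805 0.112 ]
slim [0.4568 0.3192 0.08  ]
wide [0.4863 0.1802 0.08  ]
tabL [0.5108 0.156  0.141 ]
tabR [0.4743 0.1433 0.141 ]
slim [0.4549 0.317  0.0898] wide [0.4861 0.1774 0.0946]
tabtop (scene) z.141 [0.4856 0.1532 0.141 ] [0.5116 0.1528 0.141 ]
bedend scene [0.4833 0.0325 0.03  ] [0.5467 0.0603 0.03  ]
ring [ 0.7002 -0.081   0.3307] [ 0.7009 -0.0822  0.327 ]
foot [ 0.8611 -0.0459  0.008 ]
foot [ 0.8491 -0.1667  0.008 ]
foot [ 0.738  -0.1501  0.008 ]
foot [ 0.7519 -0.0361  0.008 ]
footS [ 0.7563 -0.0387  0.008 ]
footS [ 0.7362 -0.1467  0.008 ]
footS [ 0.8472 -0.1618  0.008 ]
footS [ 0.8667 -0.0507  0.008 ]
colbase [ 0.8113 -0.0822  0.01  ]
headback [ 0.7674 -0.09    0.3813]
spare [ 0.4796 -0.2163  0.02  ]
sp1 [ 0.5615 -0.325   0.02  ]
sp2 [ 0.6428 -0.353   0.02  ]
```

Run:
```python
from h import *
np.set_printoptions(precision=3,suppress=True)
t=Cam("top");s=Cam("scene");w=Cam("wrist")
n1=np.cross(t.ray((155,355)),t.ray((430,343)));n2=np.cross(s.ray((150,220)),s.ray((305,380)))
d=np.cross(n1,n2)
for y in(.5,.3,.2,0,-.1):
    A=np.array([n1,n2,[0,1,0]]);print("rod",np.linalg.solve(A,[n1@t.p,n2@s.p,y]))
print("tip",tri([(t,(430,343)),(s,(305,380))]))
print("lamp",tri([(t,(500,410)),(s,(230,155))]),t.atz((460,460),.5))
st=manip.get_state();Rm=RR(st["ee_rot"]).as_matrix()
print("wristcam rel tool",Rm.T@(w.p-st["position"]))
```

```text
rod [0.304 0.5   0.145]
rod [0.314 0.3   0.143]
rod [0.318 0.2   0.141]
rod [0.327 0.    0.139]
rod [ 0.332 -0.1    0.138]
tip [ 0.341 -0.284  0.133]
lamp [ 0.247 -0.274  0.564] [ 0.168 -0.234  0.5  ]
wristcam rel tool [ 0.07  -0.    -0.144]
```

```bash
python3 -m pendant '[{"dz":-0.03,"hand":0},{"rz":6.6,"hand":0},{"rz":6.6,"hand":0},{"rz":6.6,"hand":0},{"rz":6.6,"hand":0},{"rz":6.6,"hand":0},{"rz":6.6,"hand":0},{"rz":6.6,"hand":0},{"rz":6.6,"hand":0},{"rz":6.5,"hand":0},{"hand":0}]' && python3 -m pendant '[{"dx":-0.035,"dy":0.0183},{"dx":-0.035,"dy":0.0183},{"dx":-0.035,"dy":0.0183},{"dx":-0.035,"dy":0.0183},{"dx":-0.035,"dy":0.0183},{"dx":-0.035,"dy":0.0183},{"dx":-0.035,"dy":0.0183},{"dx":-0.035,"dy":0.0183},{"dx":-0.035,"dy":0.0183},{"dx":-0.035,"dy":0.0183},{"dx":-0.035,"dy":0.0183},{"dx":-0.035,"dy":0.0183}]' && python3 -m pendant '[{},{}]'
cat > l.py <<'E'
from h import *
import sys
O=np.array([.4725,.2497,0]);a=np.deg2rad(12.0);Y=np.array([-np.sin(a),np.cos(a),0]);X=np.array([Y[1],-Y[0],0])
s=manip.get_state();p=s["position"];M=RR(s["ee_rot"]).as_matrix()
print("lathe xyz mm",np.round(1e3*np.array([(p-O)@X,(p-O)@Y,p[2]]),1),"toolx heading",np.degrees(np.arctan2(M[1,0],M[0,0])).round(2),"z",M[:,2].round(3),"q",s["qpos"].round(2),"F",s["contact_force"].round(1),"w",s["width"].round(4),"gf",s["gripper_force"],s["clock"])
E
python3 l.py
```

```text
invalid input
Traceback (most recent call last):
  File "l.py", line 5, in <module>
    print("lathe xyz mm",np.round(1e3*np.array([(p-O)@X,(p-O)@Y,p[2]]),1),"toolx heading",np.degrees(np.arctan2(M[1,0],M[0,0])).round(2),"z",M[:,2].round(3),"q",s["qpos"].round(2),"F",s["contact_force"].round(1),"w",s["width"].round(4),"gf",s["gripper_force"],s["clock"])
                                                                                                                                                                                                                        ^^^^^^^^^^^^^^^^
AttributeError: 'float' object has no attribute 'round'
```

```bash
sed -i 's/s\["width"\].round(4)/s["width"]/' l.py; python3 -m pendant '[{"dx":0,"dy":0,"dz":-0.03,"rx":0,"ry":0,"rz":0,"hand":0.0}]'; python3 l.py
```

```text
clock: 0.53
position: [0.1831, 0.5413, 0.2559]
ee_rot: [-0.002, 0.163, 0.987, -0.006]
contact_force: [0.5, -0.5, -1.1]
width: 0.0759
gripper_force: 0.0
lathe xyz mm [-222.5  345.4  255.9] toolx heading 161.27 z [-0.005 -0.011 -1.   ] q [ 1.12  0.26  1.46 -0.    1.43 -0.12] F [ 0.5 -0.5 -1.1] w 0.07589244054232087 gf 0.0 0.5333
```

```bash
python3 -m pendant '[{"rz":6.6},{"rz":6.6},{"rz":6.6},{"rz":6.6},{"rz":6.6},{"rz":6.6},{"rz":6.6},{"rz":6.6},{"rz":6.5}]'; python3 -m pendant '[{"dx":0,"dy":0,"dz":0,"rx":0,"ry":0,"rz":6.6,"hand":0},{"dx":0,"dy":0,"dz":0,"rx":0,"ry":0,"rz":6.6,"hand":0}]'; python3 l.py
```

```text
clock: 0.7
position: [0.1851, 0.5455, 0.2632]
ee_rot: [0.0, 0.278, 0.961, 0.002]
contact_force: [0.1, 0.2, -1.1]
width: 0.0522
gripper_force: 0.0
lathe xyz mm [-219.7  349.1  263.2] toolx heading 147.76 z [ 0.002  0.003 -1.   ] q [1.12 0.26 1.45 0.   1.43 0.11] F [ 0.1  0.2 -1.1] w 0.05217365056552174 gf 0.0 0.7invalid input
```

```bash
python3 -m pendant '[{"dx":0,"dy":0,"dz":0,"rx":0,"ry":0,"rz":6.6,"hand":0},{"dx":0,"dy":0,"dz":0,"rx":0,"ry":0,"rz":6.6,"hand":0},{"dx":0,"dy":0,"dz":0,"rx":0,"ry":0,"rz":6.6,"hand":0},{"dx":0,"dy":0,"dz":0,"rx":0,"ry":0,"rz":6.6,"hand":0},{"dx":0,"dy":0,"dz":0,"rx":0,"ry":0,"rz":6.6,"hand":0},{"dx":0,"dy":0,"dz":0,"rx":0,"ry":0,"rz":6.6,"hand":0},{"dx":0,"dy":0,"dz":0,"rx":0,"ry":0,"rz":6.5,"hand":0},{"dx":0,"dy":0,"dz":0,"rx":0,"ry":0,"rz":0,"hand":0}]' >/dev/null; python3 l.py
python3 -m pendant '[{"dx":-0.035,"dy":0.0183,"dz":0,"rx":0,"ry":0,"rz":0,"hand":0},{"dx":-0.035,"dy":0.0183,"dz":0,"rx":0,"ry":0,"rz":0,"hand":0},{"dx":-0.035,"dy":0.0183,"dz":0,"rx":0,"ry":0,"rz":0,"hand":0},{"dx":-0.035,"dy":0.0183,"dz":0,"rx":0,"ry":0,"rz":0,"hand":0},{"dx":-0.035,"dy":0.0183,"dz":0,"rx":0,"ry":0,"rz":0,"hand":0},{"dx":-0.035,"dy":0.0183,"dz":0,"rx":0,"ry":0,"rz":0,"hand":0},{"dx":-0.035,"dy":0.0183,"dz":0,"rx":0,"ry":0,"rz":0,"hand":0},{"dx":-0.035,"dy":0.0183,"dz":0,"rx":0,"ry":0,"rz":0,"hand":0},{"dx":-0.035,"dy":0.0183,"dz":0,"rx":0,"ry":0,"rz":0,"hand":0},{"dx":-0.035,"dy":0.0183,"dz":0,"rx":0,"ry":0,"rz":0,"hand":0},{"dx":-0.035,"dy":0.0183,"dz":0,"rx":0,"ry":0,"rz":0,"hand":0},{"dx":0,"dy":0,"dz":0,"rx":0,"ry":0,"rz":0,"hand":0}]' >/dev/null; python3 l.py
```

```text
lathe xyz mm [-220.3  348.3  261.3] toolx heading 101.87 z [ 0.  0. -1.] q [1.12 0.26 1.45 0.   1.43 0.92] F [-0.3 -0.8  0.5] w -0.0004451251917111588 gf 0.0 1.3667
lathe xyz mm [-15.6 -43.1 261.3] toolx heading 101.78 z [ 0.004 -0.004 -1.   ] q [ 0.28  0.16  1.59 -0.    1.39  0.08] F [-0.8 -0.5 -0.4] w -0.00012380807286802717 gf 0.0 2.3667
```

Run:
```python
from h import *
w=Cam("wrist");cv2.imwrite("pics/w1.png",w.f[:,:,::-1]);np.savez("w1.npz",K=w.K,D=w.D,R=w.R,p=w.p)
from l import O,X,Y
g=lambda x,y,z:w.proj(O+X*x+Y*y+np.array([0,0,z]))[0].round(0)
for n,P in dict(tabL=(-.015,-.095,.141),tabR=(.015,-.095,.141),wide=(0,-.07,.08),slim=(0,.07,.08),rest=(.025,.038,.075),rest2=(.025,-.038,.075)).items():print(n,g(*P))
```

```text
lathe xyz mm [-17.5 -40.  261.2] toolx heading 101.81 z [ 0.001 -0.001 -1.   ] q [ 0.28  0.16  1.59 -0.    1.39  0.08] F [ 1.3  0.2 -0.6] w 0.00014504710799828467 gf 0.0 2.4167
tabL [320. 288.]
tabR [356. 288.]
wide [335. 238.]
slim [336.  80.]
rest [364. 120.]
rest2 [361. 204.]
```

View pics/w1.png

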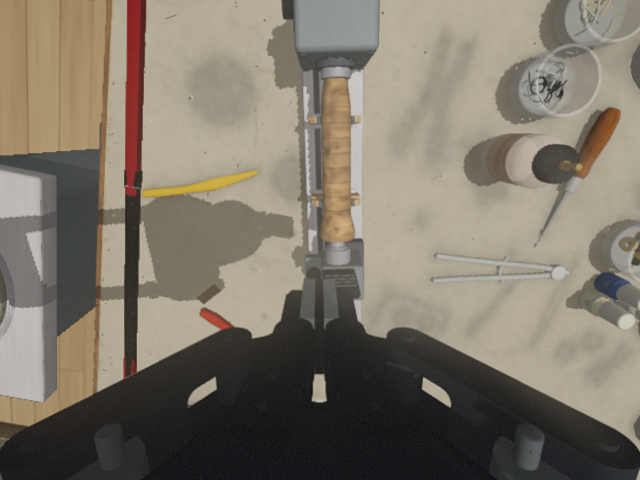

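The grip lies where predicted: wide face at (338,242), slim end at (336,78), rests at rows 119 and 200. I move in front of the tab and go down.

```bash
python3 -m pendant '[{"dx":-0.032,"dy":0.0185,"dz":0,"rx":0,"ry":0,"rz":0,"hand":0},{"dx":0,"dy":0,"dz":0.035,"rx":0,"ry":0,"rz":0,"hand":0},{"dx":0,"dy":0,"dz":0.035,"rx":0,"ry":0,"rz":0,"hand":0},{"dx":0,"dy":0,"dz":0.035,"rx":0,"ry":0,"rz":0,"hand":0},{"dx":0,"dy":0,"dz":0.02,"rx":0,"ry":0,"rz":0,"hand":0},{"dx":0,"dy":0,"dz":0.018,"rx":0,"ry":0,"rz":0,"hand":0},{"dx":0,"dy":0,"dz":0,"rx":0,"ry":0,"rz":0,"hand":0},{"dx":0,"dy":0,"dz":0,"rx":0,"ry":0,"rz":0,"hand":0}]' >/dev/null; python3 l.py
python3 -m pendant '[{"dx":-0.005,"dy":0,"dz":0,"rx":0,"ry":0,"rz":0,"hand":0},{"dx":-0.005,"dy":0,"dz":0,"rx":0,"ry":0,"rz":0,"hand":0},{"dx":-0.003,"dy":0,"dz":0,"rx":0,"ry":0,"rz":0,"hand":0},{"dx":0,"dy":0,"dz":0,"rx":0,"ry":0,"rz":0,"hand":0},{"dx":0,"dy":0,"dz":0,"rx":0,"ry":0,"rz":0,"hand":0}]' >/dev/null; python3 l.py
```

```text
lathe xyz mm [ -1.6 -67.8 117.9] toolx heading 102.11 z [-0.002  0.    -1.   ] q [0.23 0.28 1.8  0.   1.06 0.01] F [0.2 1.2 0.2] w -0.00022992150034420992 gf 0.0 3.0833
lathe xyz mm [ -0.2 -82.1 119.1] toolx heading 101.94 z [ 0.002  0.    -1.   ] q [ 0.2   0.28  1.8   0.    1.06 -0.01] F [-0.   0.3 -0.6] w -0.00013933624139303983 gf 0.0 3.5
```

```bash
for i in 1 2 3; do python3 -m pendant '[{"dx":-0.002,"dy":0,"dz":0,"rx":0,"ry":0,"rz":0,"hand":0},{"dx":0,"dy":0,"dz":0,"rx":0,"ry":0,"rz":0,"hand":0},{"dx":0,"dy":0,"dz":0,"rx":0,"ry":0,"rz":0,"hand":0}]' >/dev/null; python3 l.py; done
```

```text
lathe xyz mm [ -0.5 -83.7 118.5] toolx heading 101.97 z [ 0.  0. -1.] q [ 0.2   0.28  1.8   0.    1.06 -0.01] F [0.  0.8 0.7] w -7.703225576813568e-05 gf 0.2818314917385578 3.75
lathe xyz mm [ -0.5 -85.3 118.4] toolx heading 101.96 z [ 0.     0.001 -1.   ] q [ 0.19  0.28  1.8   0.    1.06 -0.02] F [-0.2  2.9  1.6] w 0.00015469460750122988 gf 1.6537966579198837 4.0
lathe xyz mm [ -0.5 -87.7 118.4] toolx heading 101.97 z [ 0.  0. -1.] q [ 0.19  0.28  1.8   0.    1.06 -0.02] F [-0.4  3.2  1.3] w -5.9946805358046065e-05 gf 1.6329810488059593 4.25
```

```bash
python3 -m pendant '[{"dx":-0.006,"dy":0,"dz":0,"rx":0,"ry":0,"rz":0,"hand":0},{"dx":-0.006,"dy":0,"dz":0,"rx":0,"ry":0,"rz":0,"hand":0},{"dx":-0.006,"dy":0,"dz":0,"rx":0,"ry":0,"rz":0,"hand":0},{"dx":-0.006,"dy":0,"dz":0,"rx":0,"ry":0,"rz":0,"hand":0},{"dx":-0.006,"dy":0,"dz":0,"rx":0,"ry":0,"rz":0,"hand":0},{"dx":-0.004,"dy":0,"dz":0,"rx":0,"ry":0,"rz":0,"hand":0},{"dx":-0.004,"dy":0,"dz":0,"rx":0,"ry":0,"rz":0,"hand":0},{"dx":0,"dy":0,"dz":0,"rx":0,"ry":0,"rz":0,"hand":0},{"dx":0,"dy":0,"dz":0,"rx":0,"ry":0,"rz":0,"hand":0}]' >/dev/null; python3 l.py
for i in 1 2 3 ; do python3 -m pendant '[{"dx":-0.002,"dy":0,"dz":0,"rx":0,"ry":0,"rz":0,"hand":0},{"dx":0,"dy":0,"dz":0,"rx":0,"ry":0,"rz":0,"hand":0},{"dx":0,"dy":0,"dz":0,"rx":0,"ry":0,"rz":0,"hand":0}]' >/dev/null; python3 l.py; done
```

```text
lathe xyz mm [  -0.8 -126.8  118.2] toolx heading 101.99 z [-0.    -0.001 -1.   ] q [ 0.11  0.28  1.81 -0.    1.06 -0.1 ] F [-0.2  0.6 -0.3] w -0.00014765340068133105 gf 0.13412755136059218 5.0
lathe xyz mm [  -1.1 -128.7  118.1] toolx heading 101.99 z [-0.001 -0.002 -1.   ] q [ 0.11  0.28  1.81 -0.    1.06 -0.1 ] F [ 1.1 -0.   0.2] w -0.00020718109370371319 gf 0.1367531480713069 5.25
lathe xyz mm [  -1.1 -130.5  118.1] toolx heading 101.99 z [-0.001 -0.001 -1.   ] q [ 0.1   0.28  1.81 -0.    1.06 -0.1 ] F [ 0.1  1.1 -1.4] w 0.0001721884572490237 gf 0.0 5.5
lathe xyz mm [  -1.1 -131.4  118.1] toolx heading 101.96 z [-0.001  0.001 -1.   ] q [ 0.1   0.28  1.81  0.    1.06 -0.11] F [-0.7  4.3 -1.2] w -0.00021265285505909126 gf 1.536426655948162 5.75
```

The force dropped past the pin and came back at the end of travel, so it should be parked. I back off, rise over the grip, open, and check.

```bash
python3 -m pendant '[{"dx":0.015,"dy":0,"dz":0,"rx":0,"ry":0,"rz":0,"hand":0},{"dx":0.025,"dy":0,"dz":0,"rx":0,"ry":0,"rz":0,"hand":0},{"dx":0,"dy":0,"dz":-0.03,"rx":0,"ry":0,"rz":0,"hand":0},{"dx":0.01,"dy":0,"dz":-0.03,"rx":0,"ry":0,"rz":0,"hand":0},{"dx":0.03,"dy":0,"dz":-0.03,"rx":0,"ry":0,"rz":0,"hand":0.06},{"dx":0.03,"dy":0,"dz":0,"rx":0,"ry":0,"rz":0,"hand":0.06},{"dx":0.03,"dy":0.001,"dz":0,"rx":0,"ry":0,"rz":0,"hand":0.06},{"dx":0,"dy":0,"dz":0,"rx":0,"ry":0,"rz":0,"hand":0.06},{"dx":0,"dy":0,"dz":0,"rx":0,"ry":0,"rz":0,"hand":0.06},{"dx":0,"dy":0,"dz":0,"rx":0,"ry":0,"rz":0,"hand":0.06}]' >/dev/null; python3 l.py
python3 - <<'E'
from h import *
w=Cam("wrist");s=Cam("scene")
cv2.imwrite("pics/m1.png",np.hstack([w.f[0:480,170:470,::-1],cv2.resize(s.f[200:320,190:315,::-1],(500,480),interpolation=cv2.INTER_CUBIC)]))
from l import O,X,Y
g=lambda x,y,z:w.proj(O+X*x+Y*y+np.array([0,0,z]))[0].round(0)
for n,P in dict(wide=(0,-.07,.08),slim=(0,.07,.08),mid=(0,0,.08),gp=(0,.009,.08)).items():print(n,g(*P)-[170,0])
E
```

```text
lathe xyz mm [2.000e-01 6.900e+00 2.075e+02] toolx heading 102.02 z [-0.    -0.002 -1.   ] q [ 0.37  0.23  1.63 -0.    1.28  0.16] F [-0.4  0.  -0.8] w 0.05984316405263475 gf 0.0 6.5833
lathe xyz mm [  0.3   6.5 207.4] toolx heading 101.93 z [-0.    -0.001 -1.   ] q [ 0.37  0.23  1.63 -0.    1.28  0.16] F [ 0.2 -0.3 -0.4] w 0.059724126718011805 gf 0.0 6.6833
wide [149. 312.]
slim [149. 143.]
mid [149. 233.]
gp [149. 222.]
```

View pics/m1.png

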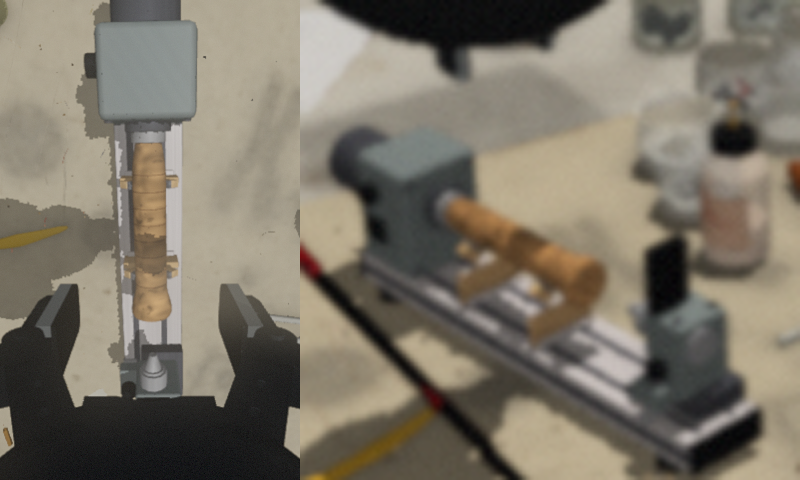

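The tailstock stays back (cone at (153,370), clear of the grip); the grip axis runs (149,142) to (152,320), i.e. 1 mm off and 1° turned. Lower and grip.

```bash
python3 -m pendant '[{"dx":0.003,"dy":0.0008,"dz":0.03,"rx":0,"ry":0,"rz":-0.8,"hand":0.06},{"dx":0,"dy":0,"dz":0.035,"rx":0,"ry":0,"rz":0,"hand":0.06},{"dx":0,"dy":0,"dz":0.035,"rx":0,"ry":0,"rz":0,"hand":0.06},{"dx":0,"dy":0,"dz":0.03,"rx":0,"ry":0,"rz":0,"hand":0.06},{"dx":0,"dy":0,"dz":0.017,"rx":0,"ry":0,"rz":0,"hand":0.06},{"dx":0,"dy":0,"dz":0,"rx":0,"ry":0,"rz":0,"hand":0.06},{"dx":0,"dy":0,"dz":0,"rx":0,"ry":0,"rz":0,"hand":0.06}]' >/dev/null; python3 l.py; python3 -m pendant '[{"dx":0,"dy":0,"dz":0,"rx":0,"ry":0,"rz":0,"hand":0},{"dx":0,"dy":0,"dz":0,"rx":0,"ry":0,"rz":0,"hand":0},{"dx":0,"dy":0,"dz":0,"rx":0,"ry":0,"rz":0,"hand":0},{"dx":0,"dy":0,"dz":0,"rx":0,"ry":0,"rz":0,"hand":0},{"dx":0,"dy":0,"dz":0,"rx":0,"ry":0,"rz":0,"hand":0},{"dx":0,"dy":0,"dz":0,"rx":0,"ry":0,"rz":0,"hand":0}]' 40 >/dev/null; python3 l.py
```

```text
lathe xyz mm [ 0.8  9.6 60.1] toolx heading 102.7 z [-0.002 -0.001 -1.   ] q [ 0.37  0.38  1.83 -0.    0.94  0.15] F [ 0.4 -0.5  0.6] w 0.05992082780030107 gf 0.0 7.2667
lathe xyz mm [ 0.8 10.7 62.3] toolx heading 102.8 z [ 0.  0. -1.] q [ 0.38  0.37  1.83 -0.    0.94  0.15] F [-3.5 -0.6  6. ] w 0.025079602896490704 gf 38.99551749229431 7.7667
```

```bash
python3 -m pendant '[{"dx":-0.004,"dy":0,"dz":0,"rx":0,"ry":0,"rz":0,"hand":0},{"dx":-0.005,"dy":0,"dz":0,"rx":0,"ry":0,"rz":0,"hand":0},{"dx":-0.005,"dy":0,"dz":0,"rx":0,"ry":0,"rz":0,"hand":0},{"dx":-0.005,"dy":0,"dz":0,"rx":0,"ry":0,"rz":0,"hand":0},{"dx":-0.004,"dy":0,"dz":0,"rx":0,"ry":0,"rz":0,"hand":0},{"dx":0,"dy":0,"dz":0,"rx":0,"ry":0,"rz":0,"hand":0},{"dx":0,"dy":0,"dz":0,"rx":0,"ry":0,"rz":0,"hand":0}]' >/dev/null; python3 l.py; python3 -m pendant '[{"dx":0,"dy":0,"dz":-0.005,"rx":0,"ry":0,"rz":0,"hand":0},{"dx":0,"dy":0,"dz":-0.01,"rx":0,"ry":0,"rz":0,"hand":0},{"dx":0,"dy":0,"dz":-0.02,"rx":0,"ry":0,"rz":0,"hand":0},{"dx":0,"dy":0,"dz":-0.03,"rx":0,"ry":0,"rz":0,"hand":0},{"dx":0,"dy":0,"dz":-0.03,"rx":0,"ry":0,"rz":0,"hand":0},{"dx":0,"dy":0,"dz":-0.03,"rx":0,"ry":0,"rz":0,"hand":0},{"dx":0,"dy":0,"dz":-0.03,"rx":0,"ry":0,"rz":0,"hand":0},{"dx":0,"dy":0,"dz":-0.03,"rx":0,"ry":0,"rz":0,"hand":0},{"dx":0,"dy":0,"dz":0,"rx":0,"ry":0,"rz":0,"hand":0},{"dx":0,"dy":0,"dz":0,"rx":0,"ry":0,"rz":0,"hand":0}]' >/dev/null; python3 l.py
```

```text
lathe xyz mm [  1.5 -13.9  61.7] toolx heading 102.82 z [ 0.001 -0.002 -1.   ] q [ 0.33  0.37  1.84 -0.    0.93  0.11] F [-2.7 -3.5  6. ] w 0.024736245827012792 gf 39.45341885089874 8.35
lathe xyz mm [  2.9 -12.3 248.4] toolx heading 102.78 z [ 0.006  0.002 -1.   ] q [ 0.33  0.2   1.56 -0.    1.37  0.11] F [ 0.   0.1 -1.8] w 0.024354251418701768 gf 39.36134397983551 9.1833
```

```bash
python3 -m pendant '[{"dx":0,"dy":0,"dz":0,"rx":0,"ry":0,"rz":-6.87,"hand":0},{"dx":0,"dy":0,"dz":0,"rx":0,"ry":0,"rz":-6.87,"hand":0},{"dx":0,"dy":0,"dz":0,"rx":0,"ry":0,"rz":-6.87,"hand":0},{"dx":0,"dy":0,"dz":0,"rx":0,"ry":0,"rz":-6.87,"hand":0},{"dx":0,"dy":0,"dz":0,"rx":0,"ry":0,"rz":-6.87,"hand":0},{"dx":0,"dy":0,"dz":0,"rx":0,"ry":0,"rz":-6.87,"hand":0},{"dx":0,"dy":0,"dz":0,"rx":0,"ry":0,"rz":-6.87,"hand":0},{"dx":0,"dy":0,"dz":0,"rx":0,"ry":0,"rz":-6.87,"hand":0},{"dx":0,"dy":0,"dz":0,"rx":0,"ry":0,"rz":-6.87,"hand":0},{"dx":0,"dy":0,"dz":0,"rx":0,"ry":0,"rz":-6.87,"hand":0},{"dx":0,"dy":0,"dz":0,"rx":0,"ry":0,"rz":0,"hand":0},{"dx":0,"dy":0,"dz":0,"rx":0,"ry":0,"rz":0,"hand":0}]' >/dev/null; python3 l.py
cat > tgt.py <<'E'
from h import *
def target(lens=(.7005,-.082,.327),yaw=-8.5,off=(-.0805,0,-.0187)):
    a,b=np.radians(yaw),np.radians(25)
    cx=np.array([np.cos(b)*np.cos(a),np.cos(b)*np.sin(a),np.sin(b)])
    z=np.array([np.sin(b)*np.cos(a),np.sin(b)*np.sin(a),-np.cos(b)])
    M=np.c_[-cx,np.cross(z,-cx),z]
    return np.array(lens)-.09*cx-M@np.array(off),M,cx
def show(**k):
    P,M,cx=target(**k);s=manip.get_state();T=RR(s["ee_rot"]).as_matrix()
    print("target",P.round(4),"pos",s["position"].round(4),"delta tool",(T.T@(P-s["position"])).round(4),
      "rotvec tool deg",np.degrees(R.from_matrix(T.T@M).as_rotvec()).round(2))
E
python3 -c "
from tgt import *;show()"
```

```text
lathe xyz mm [  0.7 -12.5 244.5] toolx heading 171.3 z [-0.002 -0.001 -1.   ] q [ 0.33  0.2   1.57 -0.    1.37 -1.09] F [ 0.3 -0.4 -0.7] w 0.024764985650201587 gf 39.28415358066559 10.1833
target [ 0.5555 -0.0603  0.238 ] pos [0.4758 0.2376 0.2445] delta tool [-0.1238 -0.2825  0.0066] rotvec tool deg [ -0.11 -25.13  -0.18]
```

```bash
python3 -m pendant '[{"dx":-0.008,"dy":-0.0282,"dz":0,"rx":0,"ry":0,"rz":0,"hand":0},{"dx":-0.008,"dy":-0.0282,"dz":0,"rx":0,"ry":0,"rz":0,"hand":0},{"dx":-0.008,"dy":-0.0282,"dz":0,"rx":0,"ry":0,"rz":0,"hand":0},{"dx":-0.008,"dy":-0.0282,"dz":0,"rx":0,"ry":0,"rz":0,"hand":0},{"dx":-0.008,"dy":-0.0282,"dz":0,"rx":0,"ry":0,"rz":0,"hand":0},{"dx":-0.008,"dy":-0.0282,"dz":0,"rx":0,"ry":0,"rz":0,"hand":0},{"dx":-0.008,"dy":-0.0282,"dz":0,"rx":0,"ry":0,"rz":0,"hand":0},{"dx":-0.008,"dy":-0.0282,"dz":0,"rx":0,"ry":0,"rz":0,"hand":0},{"dx":-0.008,"dy":-0.0282,"dz":0,"rx":0,"ry":0,"rz":0,"hand":0},{"dx":-0.008,"dy":-0.0282,"dz":0,"rx":0,"ry":0,"rz":0,"hand":0},{"dx":0,"dy":0,"dz":0,"rx":0,"ry":0,"rz":0,"hand":0}]' >/dev/null; python3 -m pendant '[{"dx":0,"dy":0,"dz":0,"rx":0,"ry":-6.25,"rz":0,"hand":0},{"dx":0,"dy":0,"dz":0,"rx":0,"ry":-6.25,"rz":0,"hand":0},{"dx":0,"dy":0,"dz":0,"rx":0,"ry":-6.25,"rz":0,"hand":0},{"dx":0,"dy":0,"dz":0,"rx":0,"ry":-6.25,"rz":0,"hand":0},{"dx":0,"dy":0,"dz":0,"rx":0,"ry":0,"rz":0,"hand":0},{"dx":0,"dy":0,"dz":0,"rx":0,"ry":0,"rz":0,"hand":0}]' >/dev/null
python3 -c "
from tgt import *;show()
t=Cam('top');s=Cam('scene')
a=cv2.resize(t.f[90:290,270:400,::-1],(390,600),interpolation=cv2.INTER_CUBIC);b=cv2.resize(s.f[140:290,335:437,::-1],(408,600),interpolation=cv2.INTER_CUBIC)
cv2.imwrite('pics/f1.png',np.hstack([a,b]))"
```

```text
target [ 0.5555 -0.0603  0.238 ] pos [ 0.5115 -0.0519  0.2447] delta tool [-0.0379 -0.0017  0.0248] rotvec tool deg [ 0.03 -0.24 -0.13]
```

View pics/f1.png

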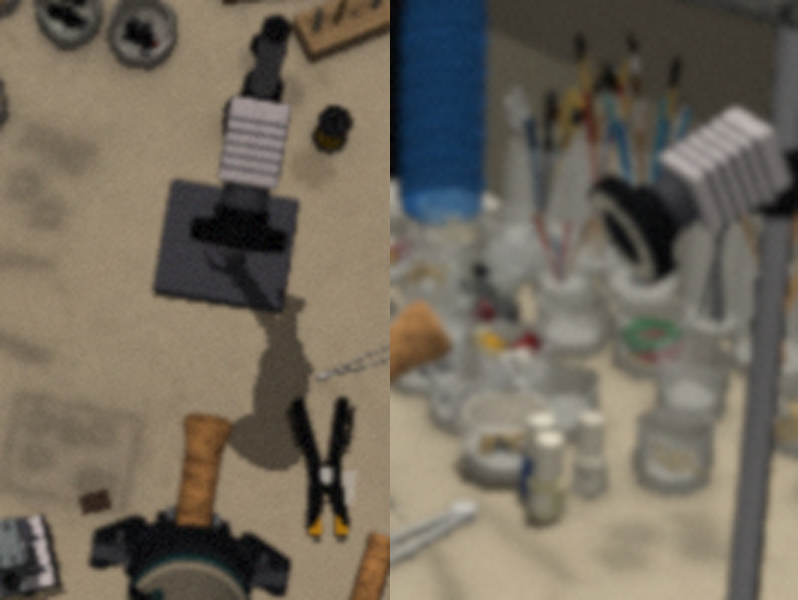

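The left crop (top view) shows the grip pointing at the lens, wide end centre near (209,420), ring at (239,235). The right crop (scene view) shows the wide end near (445,338) and the ring face at (625,232). I check these against the predictions.

```bash
python3 -c "
from tgt import *
np.set_printoptions(precision=4,suppress=True)
t=Cam('top');s=Cam('scene');st=manip.get_state();T=RR(st['ee_rot']).as_matrix();p=st['position']
f=lambda c,q:((c.proj(q)-[270,90])*3 if c is t else (c.proj(q)-[335,140])*4+[390,0]).round(0)
th=np.linspace(0,2*np.pi,60)
for c in(t,s):
  for x,r in((-.0805,.017),(-.0105-.035,.013)):
    q=p+np.c_[0*th+x,r*np.cos(th),-.0187+r*np.sin(th)]@T.T
    v=f(c,q);print('grip ring',x,v.min(0),v.max(0),'centre',f(c,p+T@[x,0,-.0187]))
P,M,cx=target()
L=np.array([.7005,-.082,.327])
for c in(t,s):
  q=L+np.c_[.033*np.cos(th),.033*np.sin(th),0*th]@np.c_[M[:,1],M[:,2],cx].T
  v=f(c,q);print('ring',v.min(0),v.max(0),'head axis .1 back',f(c,L),f(c,L+.06*cx),f(c,L+.112*cx))
print(tri([(t,(270+239/3,90+234/3)),(s,(335+235/4,140+232/4))]))
print(tri([(t,(270+209/3,90+419/3)),(s,(335+55/4,140+335/4))]),p+T@[-.0805,0,-.0187])
"
```

```text
grip ring -0.0805 [185. 403.] [233. 416.] centre [[209. 409.]]
grip ring -0.045500000000000006 [183. 453.] [220. 463.] centre [[201. 458.]]
grip ring -0.0805 [417. 293.] [453. 347.] centre [[435. 320.]]
grip ring -0.045500000000000006 [367. 335.] [395. 377.] centre [[381. 356.]]
ring [190. 221.] [286. 238.] head axis .1 back [[238. 229.]] [[252. 142.]] [[264.  64.]]
ring [600. 184.] [672. 286.] head axis .1 back [[636. 235.]] [[723. 177.]] [[796. 129.]]
[ 0.6948 -0.0816  0.3304]
[ 0.5798 -0.0658  0.2899] [ 0.5807 -0.063   0.2983]
```

```bash
python3 -m pendant '[{"dx":0,"dy":-0.001,"dz":0.012,"rx":0,"ry":0,"rz":0,"hand":0},{"dx":0,"dy":-0.001,"dz":0.012,"rx":0,"ry":0,"rz":0,"hand":0},{"dx":-0.01,"dy":0,"dz":0,"rx":0,"ry":0,"rz":0,"hand":0},{"dx":-0.01,"dy":0,"dz":0,"rx":0,"ry":0,"rz":0,"hand":0},{"dx":-0.01,"dy":0,"dz":0,"rx":0,"ry":0,"rz":0,"hand":0},{"dx":-0.006,"dy":0,"dz":0,"rx":0,"ry":0,"rz":0,"hand":0},{"dx":0,"dy":0,"dz":0,"rx":0,"ry":0,"rz":0,"hand":0},{"dx":0,"dy":0,"dz":0,"rx":0,"ry":0,"rz":0,"hand":0},{"dx":0,"dy":0,"dz":0,"rx":0,"ry":0,"rz":0,"hand":0}]' >/dev/null
python3 -c "
from tgt import *;show()
t=Cam('top');s=Cam('scene')
c=s.proj(manip.get_state()['position'])[0];print(c)
a=cv2.resize(t.f[150:270,300:370,::-1],(350,600),interpolation=cv2.INTER_CUBIC);b=cv2.resize(s.f[160:270,318:400,::-1],(447,600),interpolation=cv2.INTER_CUBIC)
cv2.imwrite('pics/f2.png',np.hstack([a,b]))"
```

```text
target [ 0.5555 -0.0603  0.238 ] pos [ 0.5554 -0.0609  0.2392] delta tool [0.0005 0.0006 0.001 ] rotvec tool deg [ 0.   -0.04 -0.02]
[335.52031824 247.37937111]
```

View pics/f2.png

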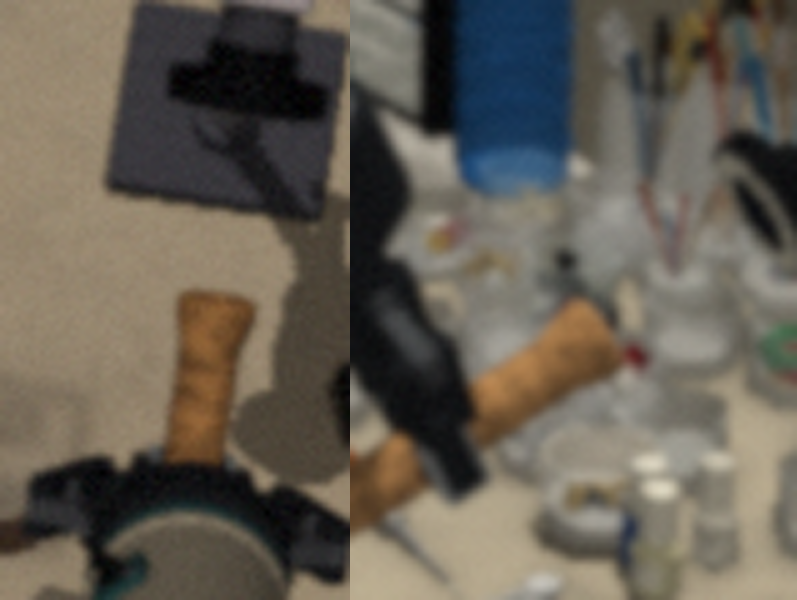

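```bash
python3 -c "
from tgt import *
t=Cam('top');s=Cam('scene');st=manip.get_state();T=RR(st['ee_rot']).as_matrix();p=st['position']
f=lambda c,q:((c.proj(q)-[300,150])*5 if c is t else (c.proj(q)-[318,160])*5.453+[350,0])
th=np.linspace(0,2*np.pi,200)
def edges(x,r,c,dz=0,ang=0,x0=-.0105):
  q=np.c_[0*th+x-x0,r*np.cos(th),r*np.sin(th)]@R.from_euler('y',ang,degrees=True).as_matrix().T+[x0,0,-.0187+dz]
  return f(c,p+q@T.T)
for dz,ang in((0,0),(.005,0),(0,3),(0,-3),(0,-6)):
  print('dz',dz,'ang',ang)
  for x,r in((-.0805,.017),(-.055,.013),(-.036,.013)):
    v=edges(x,r,s,dz,ang);w=edges(x,r,t,dz,ang)
    print('  scene',x,'top',v[v[:,1].argmin()].round(),'bot',v[v[:,1].argmax()].round(),'right',v[v[:,0].argmax()].round(),'TOP rows',w[:,1].min().round(),w[:,1].max().round(),'cols',w[:,0].min().round(),w[:,0].max().round())
"
```

```text
dz 0 ang 0
  scene -0.0805 top [573. 295.] bot [618. 367.] right [621. 363.] TOP rows 286.0 305.0 cols 174.0 255.0
  scene -0.055 top [526. 338.] bot [560. 393.] right [562. 391.] TOP rows 347.0 362.0 cols 175.0 236.0
  scene -0.036 top [486. 364.] bot [521. 420.] right [522. 418.] TOP rows 390.0 406.0 cols 168.0 229.0
dz 0.005 ang 0
  scene -0.0805 top [578. 304.] bot [623. 376.] right [625. 373.] TOP rows 284.0 303.0 cols 175.0 255.0
  scene -0.055 top [530. 347.] bot [565. 403.] right [566. 400.] TOP rows 345.0 360.0 cols 175.0 236.0
  scene -0.036 top [491. 374.] bot [526. 429.] right [527. 427.] TOP rows 388.0 404.0 cols 168.0 228.0
dz 0 ang 3
  scene -0.0805 top [578. 301.] bot [619. 375.] right [623. 370.] TOP rows 286.0 302.0 cols 175.0 255.0
  scene -0.055 top [529. 342.] bot [561. 399.] right [563. 395.] TOP rows 347.0 360.0 cols 175.0 236.0
  scene -0.036 top [489. 366.] bot [521. 423.] right [523. 420.] TOP rows 391.0 404.0 cols 168.0 229.0
dz 0 ang -3
  scene -0.0805 top [568. 289.] bot [617. 359.] right [618. 357.] TOP rows 286.0 309.0 cols 174.0 255.0
  scene -0.055 top [522. 335.] bot [559. 388.] right [561. 387.] TOP rows 347.0 365.0 cols 175.0 236.0
  scene -0.036 top [483. 363.] bot [521. 416.] right [522. 415.] TOP rows 389.0 408.0 cols 168.0 229.0
dz 0 ang -6
  scene -0.0805 top [563. 283.] bot [614. 351.] right [616. 350.] TOP rows 287.0 313.0 cols 174.0 255.0
  scene -0.055 top [518. 331.] bot [558. 383.] right [559. 382.] TOP rows 347.0 368.0 cols 174.0 236.0
  scene -0.036 top [481. 361.] bot [521. 413.] right [521. 412.] TOP rows 389.0 411.0 cols 168.0 229.0
```

The picture matches the nominal pose: wide face from (578,298) to (621,360) in the scene crop against (573,295) to (621,363) predicted, and columns 178–255 in the top crop against 174–255. That is within 3 mm and about 2°. I settle and hand in.

```bash
python3 -m pendant '[{"dx":0,"dy":0,"dz":0,"rx":0,"ry":0,"rz":0,"hand":0},{"dx":0,"dy":0,"dz":0,"rx":0,"ry":0,"rz":0,"hand":0},{"dx":0,"dy":0,"dz":0,"rx":0,"ry":0,"rz":0,"hand":0},{"dx":0,"dy":0,"dz":0,"rx":0,"ry":0,"rz":0,"hand":0}]'; python3 -c "
from tgt import *;show();print(manip.sign_off())"
```

```text
clock: 13.08
position: [0.5558, -0.0611, 0.2392]
ee_rot: [0.216, 0.073, 0.974, -0.016]
contact_force: [0.4, 0.7, -0.3]
width: 0.0246
gripper_force: 39.5
target [ 0.5555 -0.0603  0.238 ] pos [ 0.5558 -0.0611  0.2392] delta tool [0.0009 0.0007 0.0009] rotvec tool deg [-0.01  0.   -0.03]
the job is handed in; nothing more can be done
None
```

I parked the tailstock and handed the job in at 13.1 s with the grip held steady at the focus point, wide end to the lens; I measured it within about 3 mm and 2°, but no verdict was returned.

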